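Reset the tripped supply box through its key well

ROBOT

A 6-joint arm with a two-finger parallel gripper is mounted at the origin on a cart in front of the work surface, level with it; the furniture and walls round the work are solid. World frame = base frame: x ahead of the robot, y to its left, z up, the work surface at z = 0. Lengths are in m, angles in rad, forces in N, time in s.
With the tool pointing down it reaches from about 0.375 to 0.975 m from the base axis. Payload 3.8 kg.
Tool frame: the origin (TCP) lies midway between the tips of the shut fingers; the grasp point (between the pads) lies 19 mm behind it; z points along the fingers, y is the direction in which the jaws open and shut (so a half turn about z gives the same grasp; the last joint's range is limited). The gripper opens to 85 mm and grips with 20 to 120 N. Pads are 22 mm wide; open, the fingers measure 114 mm over their backs; the gripper's body (76 mm by 85 mm) begins 54 mm behind the grasp point. The pads swing forward as they close: fully open they stand 13 mm farther back than shut.
Start: joints at [-1.346, 0.264, 1.604, -0, 1.274, -0.037], TCP at [0.175, -0.652, 0.231] pointing down, gripper open.
Joint ranges: [-2.63, 2.63], [-0.94, 2.18], [0.31, 2.57], [-1.31, 4.45], [0, 2.66], [-2.55, 2.55]. Speed limits (rad/s): [2.57, 2.57, 3.14, 3.14, 3.14, 3.14].

INTERFACE

Orientations are given as a rotation vector (axis times angle).
In Python, from workcell import bot gives the robot as it stands.
- The arm moves only by the tool arm_command, never from a script. Its argument "targets" is text: rows parted by semicolons, each of 7 numbers parted by spaces: the shift along the tool's x, y, z in mm, then the turn, a rotation vector about the tool's x, y, z in degrees, then the opening, from 0 (shut) to 1 (fully open). A call has 1 to 10 rows; each row is the pose to reach, as a shift and turn from the pose commanded when the call began, along the tool's axes at that moment; what a row does not reach only later rows make up. A row lasts 1/12 s, in which the tool goes at most 41.7 mm and 7.16 degrees, less where a joint would pass 70% of its speed; a pose out of reach is approached as far as the arm can. A call with a gripper value outside its range is refused whole. The fingers move at their own pace and stop on an object; "newtons" is the grip in N (left out, the last holds). Time passes only in rows, so rows that repeat a pose let the fingers close. It gives the time, the measured TCP pose, the force and the opening at its end, in the units of the state.
- bot.read_state(): the state, without advancing time (a new reading comes with each control period).
- bot.read_camera(name): name is "scene" or "top" or "wrist"; returns (picture, depth): 420x560x3 uint8, blue, green, red; 420x560 float32, m along the optical axis (not along the pixel's ray), 0 where there is no reading.
- bot.camera_params(name): a dict with "fov_y" (degrees; the focal length in pixels is half the picture's height over the tangent of half this angle, whatever the lens; pixels are square), "cx", "cy" (the principal point, pixels), "xyz" and "rotation" of the camera in the world; the wrist camera has in their place "T_tool_cam" (4x4, takes a point from camera to tool coordinates, whose origin is the TCP and whose axes are the flange's). Camera axes: x right, y up, looking along -z (the intrinsics and any distortion apply to the point x, -y, -z); pixel columns grow to the right and rows downward; lengths in m; the calibration is good to about 2 mm. A picture is of the moment at which its call begins: read the wrist's pose just before it. camera_params takes no time and is no camera call.
- bot.finish_job(): hands the job in, once; it reports no verdict.
The state is a dict: "time": time; "q": joint angles; "joint_vel": joint speeds; "joint_torque": joint torques, N m; "tool_pos": TCP position; "tcp_rot": TCP orientation; "wrist_force": force on the tool from outside, world axes, zero at the start; "torque": the same for the moment, N m; "width": opening from 0.0 (shut) to 1.0 (fully open).
Only numpy, scipy, OpenCV 4.12 (cv2) and the standard library are available. Lean on these libraries where they do the work, as an engineer would, in place of code of your own. Each camera call takes 0.05 s, during which the arm holds its last target.

TASK

The longer of the two grey supply boxes has tripped and needs its reset. With the fingertips push its sliding cover fully open, reach a fingertip down into the well and press the sunken key to the bottom for a good second, let it come up, and push the cover fully shut again. Only push and press, gently: grip and lift nothing, leave the box standing where it is, and do not disturb the shorter box or the other things.

Things in the scene. Friction and masses are not known exactly. Their poses are not given: they have to be found in the camera images.
- long_box: the longer of two grey supply boxes, the tripped one: 110 (its x) x 220 (its y) x 50 mm high, 2 kg, loose on small rubber feet, two low dark round outlets (5 mm high) on top near its +y end. Origin at the centre of its underside, z up; its well's centre is at box y = -70 mm, x = 0. Its yaw is within 0.4 rad of the world's
- long_box_well (a point): centre of the mouth of the key well of that box, level with the box's top (50 mm above the table). The well is a square pit 48 x 48 mm with straight walls, 34 mm deep, sides parallel to the box's; nothing lies over it when the cover is open
- long_box_key_face (a point): centre of the flat top face of the sunken white key of that box, 18 mm across, in the middle of the well, 20 mm below the box's top when up
- long_box_key (a joint): travel of that key, m: 0 up, 0.008 fully down; a spring returns it when it is let go (1 N to start, 5 N fully down)
- long_box_rib (a point): centre of the top of the cover's rib on that box. The cover is an aluminium plate 63 (box x) x 60 (box y) x 4 mm that lies on the box's top between two low rails (6 mm high, along box y, inner faces 64 mm apart); the rib stands across its middle, 50 mm long along box x, 8 mm thick along box y, 14 mm high above the plate, its top 18.5 mm above the box's top
- long_box_cover (a joint): travel of that cover along the box's +y, m: 0 shut (rib over the well's centre, well covered), 0.064 fully open at its stop (well uncovered from 0.054 on); slides with about 2 N of friction and stays where it is left. It starts somewhere between 0 and 0.015
- short_box: the shorter grey supply box, otherwise built alike, to be left alone: 110 (its x) x 150 (its y) x 50 mm high, 2 kg, loose, no outlets on top. Origin at the centre of its underside, z up; its well's centre is at box y = -36 mm, x = 0
- short_box_well (a point): centre of the mouth of the key well of that box, level with the box's top (50 mm above the table). The well is a square pit 48 x 48 mm with straight walls, 34 mm deep, sides parallel to the box's; nothing lies over it when the cover is open
- short_box_key_face (a point): centre of the flat top face of the sunken white key of that box, 18 mm across, in the middle of the well, 20 mm below the box's top when up
- short_box_key (a joint): travel of that key, m: 0 up, 0.008 fully down; a spring returns it when it is let go (1 N to start, 5 N fully down)
- short_box_rib (a point): centre of the top of the cover's rib on that box. The cover is an aluminium plate 63 (box x) x 60 (box y) x 4 mm that lies on the box's top between two low rails (6 mm high, along box y, inner faces 64 mm apart); the rib stands across its middle, 50 mm long along box x, 8 mm thick along box y, 14 mm high above the plate, its top 18.5 mm above the box's top
- short_box_cover (a joint): travel of that cover along the box's +y, m: 0 shut (rib over the well's centre, well covered), 0.064 fully open at its stop (well uncovered from 0.054 on); slides with about 2 N of friction and stays where it is left. It starts somewhere between 0 and 0.015
- hex_key: hex key with red grip, 32x77x8 mm, lying loose between the boxes, origin at the centre of its underside; bystander
- skin_marker: white and dark blue marker pen, 10x135x12 mm, loose in front of the boxes, origin at the centre of its underside; bystander
- hex_driver: screwdriver-like hex driver with a green handle, 19x153x19 mm, loose in front of the boxes, origin at the centre of its underside; bystander
- steel_cup: small steel cup, 68 mm across, 37 mm high, loose behind the boxes, origin at the centre of its underside; bystander
- gauze_pack: flat white pack, 62x75x11 mm, loose to the right of the boxes, origin at the centre of its underside; bystander

How it is judged:
By the outcome, as a careful person would: the job done as asked, in the order asked, and still so for the second after the job is handed in, with the robot touching nothing.
It also fails if it takes over 51 s, if anything falls off the work surface, if the arm or the gripper's body presses on something with over 40 N, if the wrist force passes 120 N, or if a joint passes its speed limit or range.

## Working session

There is one attempt and no reset: what is moved stays moved. The work goes in short steps, Python scripts to look and compute and a tool call to move; the robot and the scene stay as the last step left them, time stands still between calls to the robot, and variables do not carry over. Pictures are saved under pics/ and viewed, and the job is handed in when it is done.

Besides the shell and the picture viewer there is one more tool, called after ">>>" in YAML: its name, and indented under it one key for each argument. arm_command: Moves the arm, as the interface text tells. Its arguments: {"type":"object","properties":{"targets":{"type":"string"},"newtons":{"type":"number"}},"required":["targets"]}

```bash
ls; mkdir -p pics
python3 - <<'E'
from workcell import bot
import cv2
s=bot.read_state();print(s)
for n in("scene","top"):
    p,d=bot.read_camera(n);cv2.imwrite(f"pics/{n}0.png",p)
    import numpy as np;np.save(f"pics/{n}0.npy",d)
    print(n,bot.camera_params(n))
print(bot.camera_params("wrist"))
E
```

```text
pics
{'time': 0.0, 'q': array([-1.34590404e+00,  2.64761973e-01,  1.60540734e+00, -1.12872599e-05,
        1.27370547e+00, -3.69130050e-02]), 'joint_vel': array([-0.0019008 , -0.00025313, -0.00027941, -0.00104262, -0.00015679,
        0.00094263]), 'joint_torque': array([-1.17002801e-03, -5.15113378e+01, -3.67316294e+01, -2.32274679e-04,
        1.30357960e-02, -6.51523635e-06]), 'tool_pos': array([ 0.17452537, -0.65127068,  0.22993809]), 'tcp_rot': array([-3.11246237e+00, -4.09778037e-01,  3.53052146e-04]), 'wrist_force': array([-0.63662797,  0.01135989,  0.54686758]), 'torque': array([-0.00668063, -0.05042137,  0.03689354]), 'width': 0.9952499322794707}
scene {'fov_y': 53.07691935743548, 'cx': 279.1823776942105, 'cy': 210.73818948863595, 'xyz': array([0.18936335, 0.61046083, 0.93388401]), 'rotation': array([ 0.24549404, -1.00469667, -2.54312565])}
top {'fov_y': 49.42179724713895, 'cx': 278.81196083058853, 'cy': 211.09177352857571, 'xyz': array([ 0.5022855 , -0.08957815,  1.21454661]), 'rotation': array([ 0.02792332, -0.0408911 , -1.58783374])}
{'fov_y': 62.74522272732209, 'cx': 273.37272641062924, 'cy': 202.68616748509496, 'T_tool_cam': array([[-2.23255850e-04,  9.63837248e-01,  2.66491482e-01,
         6.82264653e-02],
       [ 9.99999968e-01,  2.45751931e-04, -5.10673789e-05,
        -1.37259612e-03],
       [-1.14711438e-04,  2.66491462e-01, -9.63837272e-01,
        -1.42691933e-01],
       [ 0.00000000e+00,  0.00000000e+00,  0.00000000e+00,
         1.00000000e+00]])}
```

View pics/top0.png

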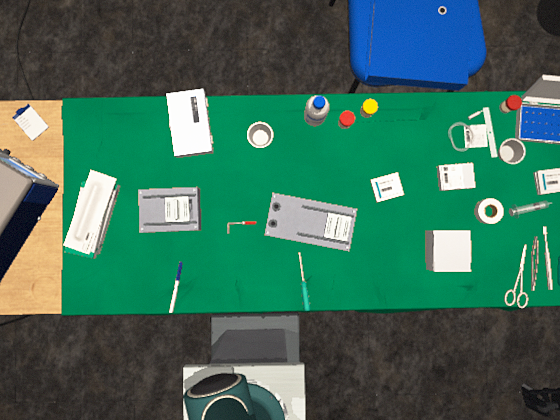

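View pics/scene0.png

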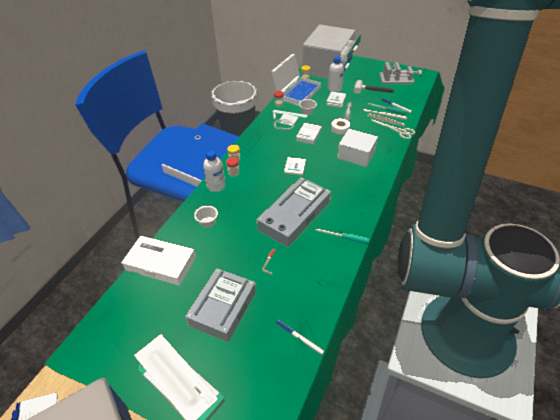

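The top view shows the long box at about (311,221) with its outlets on the left, at (275,207) and (274,223), so its +y points to world +y. The rib is near (337,228). I'll enlarge and measure.

```bash
cat > h.py <<'E'
import numpy as np,cv2
from scipy.spatial.transform import Rotation as R
from workcell import bot
def deproj(n,u,v,z,st=None,P=None):
    P=P or bot.camera_params(n); f=210/np.tan(np.radians(P["fov_y"]/2))
    u,v,z=map(np.asarray,(u,v,z))
    c=np.stack([(u-P["cx"])/f*z,-(v-P["cy"])/f*z,-z],-1)
    if n=="wrist":
        T=P["T_tool_cam"]; c=c@T[:3,:3].T+T[:3,3]
        return c@R.from_rotvec(st["tcp_rot"]).as_matrix().T+st["tool_pos"]
    return c@R.from_rotvec(P["rotation"]).as_matrix().T+P["xyz"]
E
python3 - <<'E'
from h import *
p=cv2.imread("pics/top0.png");d=np.load("pics/top0.npy")
cv2.imwrite("pics/top0c.png",cv2.resize(p[180:260,255:365],None,fx=7,fy=7,interpolation=cv2.INTER_CUBIC))
v,u=np.mgrid[180:265,250:370]
w=deproj("top",u,v,d[180:265,250:370]).reshape(-1,3)
print("table z",np.median(w[:,2]))
for lo,hi in((.042,.053),(.03,.08)):
    m=(w[:,2]>lo)&(w[:,2]<hi); q=w[m][:,:2].astype(np.float32)
    print(m.sum(),np.median(w[m],0),cv2.minAreaRect(q))
m=w[:,2]>.060; q=w[m]; print("rib",m.sum(),q.mean(0),cv2.minAreaRect(q[:,:2].astype(np.float32)))
E
```

```text
table z 0.0016369959727731143
2862 [ 0.52711664 -0.16441935  0.04950033] ((0.5242332220077515, -0.17930911481380463), (0.22049708664417267, 0.1098824068903923), 78.21803283691406)
3687 [ 0.52408387 -0.17885935  0.05028383] ((0.5242196917533875, -0.17929860949516296), (0.22048380970954895, 0.10993695259094238), 78.19572448730469)
rib 116 [ 0.50805062 -0.18394985  0.52211233] ((0.5240294933319092, -0.17977240681648254), (0.17517533898353577, 0.06119503453373909), 84.29808044433594)
```

View pics/top0c.png

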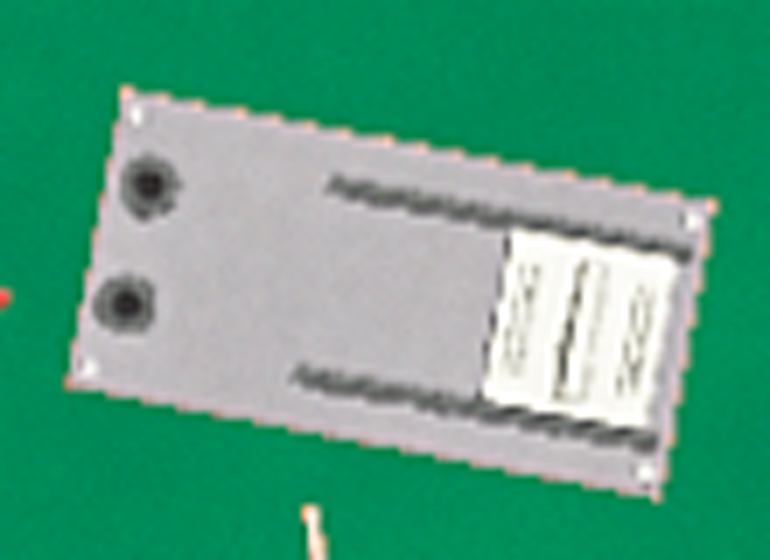

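>>> arm_command:
  targets: "9 -6 1 0 0 3 0; 26 -18 3 0 0 7 0; 51 -36 6 0 0 11 0; 81 -57 10 0 0 15 0; 111 -79 13 0 0 19 0; 141 -100 16 0 0 22 0; 171 -121 20 0 0 24 0; 201 -142 24 0 0 26 0; 230 -163 27 0 0 26.8 0; 255 -180 30 0 0 26.8 0"
  newtons: 20

```text
time: 0.93
tool_pos: [0.3752, -0.4097, 0.2006]
tcp_rot: [-3.124, 0.323, 0.001]
wrist_force: [0.5, 0.1, -0.7]
width: -0.002
```

```bash
cat >> h.py <<'E'
def go(target,yaw=None):
    s=bot.read_state();M=R.from_rotvec(s["tcp_rot"]).as_matrix()
    print("t",s["time"],"pos",s["tool_pos"].round(4),"xyaw",np.degrees(np.arctan2(M[1,0],M[0,0])).round(2),"tilt",M[:,2].round(4),"shift mm",(M.T@(np.array(target)-s["tool_pos"])*1e3).round(1),"F",s["wrist_force"].round(2),"w",round(s["width"],3))
E
python3 -c "
from h import *
go([.510,-.248,.19])"
```

```text
t 0.9333 pos [ 0.3752 -0.4097  0.2006] xyaw -11.81 tilt [-4.0e-04  1.2e-03 -1.0e+00] shift mm [  98.9 -185.9   10.7] F [ 0.52  0.15 -0.69] w -0.002
```

>>> arm_command:
  targets: "18 -34 1 0 0 0 0; 36 -68 3 0 0 0 0; 54 -102 5 0 0 0 0; 72 -135 7 0 0 0 0; 86 -161 9 0 0 0 0; 94 -177 10 0 0 0 0; 98.9 -185.9 10.7 0 0 0 0; 98.9 -185.9 10.7 0 0 0 0; 98.9 -185.9 10.7 0 0 0 0"

```text
time: 1.68
tool_pos: [0.5089, -0.2505, 0.1902]
tcp_rot: [3.125, -0.321, -0.002]
wrist_force: [0.1, -0.9, 0.8]
width: 0.005
```

Run:
```python
from h import *
go([.510,-.248,.19])
s=bot.read_state()
p,d=bot.read_camera("wrist"); cv2.imwrite("pics/w1.png",p);np.save("pics/w1.npy",d)
import pickle;pickle.dump(s,open("pics/w1.pkl","wb"))
```

```text
t 1.6833 pos [ 0.5089 -0.2505  0.1902] xyaw -11.74 tilt [-1.1e-03 -2.0e-04 -1.0e+00] shift mm [ 0.6 -2.6  0.2] F [ 0.05 -0.86  0.83] w 0.005
```

View pics/w1.png

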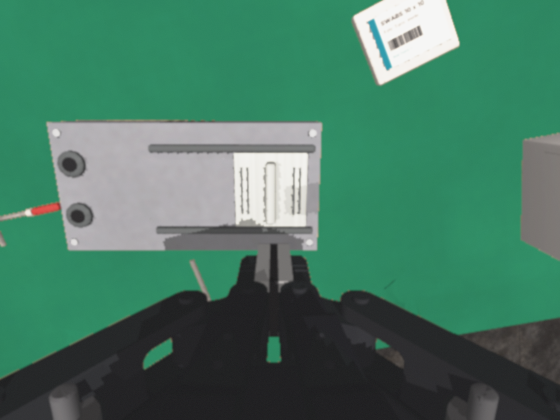

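The wrist view shows the box top squarely, with corners near (50,122), (322,122), (318,250) and (72,250). The rib runs from (270,163) to (270,222) and the fingertips are at about (275,262).

```bash
cat >> h.py <<'E'
def analyse(tag,n="wrist"):
    d=np.load(f"pics/{tag}.npy");import pickle;st=pickle.load(open(f"pics/{tag}.pkl","rb"))
    v,u=np.mgrid[0:420,0:560]; w=deproj("wrist",u,v,d,st)
    ok=d>0.05
    return w,ok,st
E
python3 - <<'E'
from h import *
w,ok,st=analyse("w1")
v,u=np.mgrid[0:420,0:560]
reg=ok&(v<248)&(u<335)&(v>100)&(u>30)
t=w[reg&(w[...,2]<.01)];print("table",np.median(t[:,2]))
top=reg&(w[...,2]>.044)&(w[...,2]<.08)
print("top z",np.median(w[top][:,2]))
r=cv2.minAreaRect(w[top][:,:2].astype(np.float32));print(r)
def pr(name,uv,z):
    print(name,[deproj("wrist",a,b,0.0+st_z(a,b,z),st).round(4) for a,b in uv])
def st_z(a,b,z):
    # depth such that world z = z
    p1=deproj("wrist",a,b,.1,st);p2=deproj("wrist",a,b,.5,st)
    return .1+.4*(p1[2]-z)/(p1[2]-p2[2])
rib=reg&(w[...,2]>.0625)&(w[...,2]<.074)&(u>230)&(u<310)
print("rib",rib.sum(),np.median(w[rib],0),w[rib].mean(0),cv2.minAreaRect(w[rib][:,:2].astype(np.float32)))
p=cv2.imread("pics/w1.png")
cv2.imwrite("pics/w1c.png",cv2.resize(p[110:310,180:340],None,fx=3,fy=3,interpolation=cv2.INTER_CUBIC))
pr("top corners",[(50,122),(322,122)],.05)
E
```

```text
table 0.00021122142065166383
top z 0.050321733572068844
((0.5258419513702393, -0.17886711657047272), (0.22084258496761322, 0.10825975984334946), 78.17351531982422)
rib 605 [ 0.51214622 -0.24718157  0.06815723] [ 0.51183453 -0.24718214  0.06810994] ((0.5110569000244141, -0.24706602096557617), (0.007322829216718674, 0.049318619072437286), 77.99173736572266)
top corners [array([ 0.6006, -0.0855,  0.05  ]), array([ 0.5563, -0.2985,  0.05  ])]
```

View pics/w1c.png

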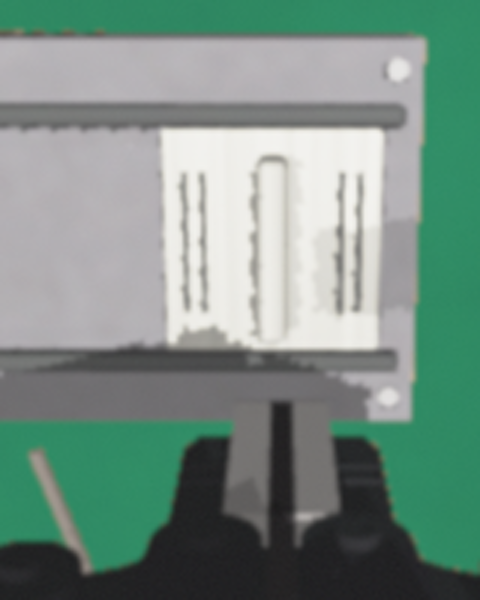

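```bash
python3 -c "
from h import *
go([.5051,-.2765,.060])"
```

```text
t 1.7333 pos [ 0.5086 -0.251   0.1903] xyaw -11.81 tilt [-9.e-04 -3.e-04 -1.e+00] shift mm [  1.9  25.6 130.4] F [-0.37  0.57  0.5 ] w 0.003
```

>>> arm_command:
  targets: "1 13 20 0 0 0 0; 2 25.6 50 0 0 0 0; 2 25.6 80 0 0 0 0; 2 25.6 105 0 0 0 0; 2 25.6 120 0 0 0 0; 2 25.6 127 0 0 0 0; 2 25.6 130 0 0 0 0; 2 25.6 130.4 0 0 0 0; 2 25.6 130.4 0 0 0 0"

```text
time: 2.48
tool_pos: [0.5066, -0.2769, 0.0614]
tcp_rot: [3.124, -0.324, 0.003]
wrist_force: [0.1, -0.9, -0.2]
width: 0.003
```

Run:
```python
from h import *
go([.5051,-.2765,.06])
p,d=bot.read_camera("wrist"); cv2.imwrite("pics/w2.png",p)
```

```text
t 2.4833 pos [ 0.5066 -0.2769  0.0614] xyaw -11.84 tilt [ 0.0017 -0.0011 -1.    ] shift mm [-1.5 -0.1  1.4] F [ 0.09 -0.87 -0.17] w 0.003
```

View pics/w2.png

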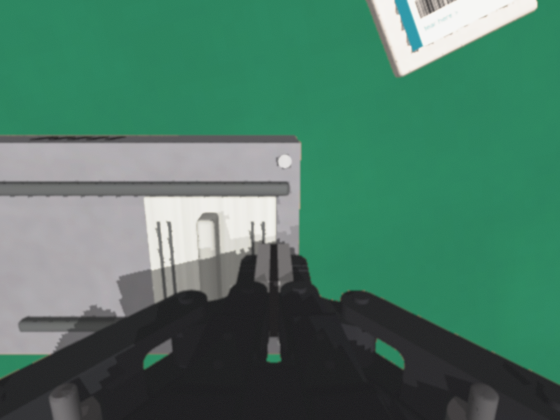

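The fingertips, around (273,265), stand on the -y side of the rib at (208,245), just above the plate. Now I'll push.

>>> arm_command:
  targets: "-1 -3 1 0 0 0 0; -1 -6 1 0 0 0 0; -1 -9 1 0 0 0 0; -1 -12 1 0 0 0 0; -1 -15 1 0 0 0 0; -1 -18 1 0 0 0 0; -1 -22 1 0 0 0 0; -1 -26 1 0 0 0 0; -1 -30 1 0 0 0 0; -1 -34 1 0 0 0 0"

```text
time: 3.37
tool_pos: [0.5123, -0.2422, 0.0595]
tcp_rot: [3.125, -0.323, 0.001]
wrist_force: [0.0, -2.1, 2.4]
width: -0.002
```

Run:
```python
from h import *
go([.5051,-.2765,.06])
p,d=bot.read_camera("wrist"); cv2.imwrite("pics/w3.png",p)
```

```text
t 3.3667 pos [ 0.5123 -0.2422  0.0595] xyaw -11.8 tilt [ 6.e-04 -4.e-04 -1.e+00] shift mm [-0.1 35.1 -0.5] F [ 0.04 -2.13  2.42] w -0.002
```

View pics/w3.png

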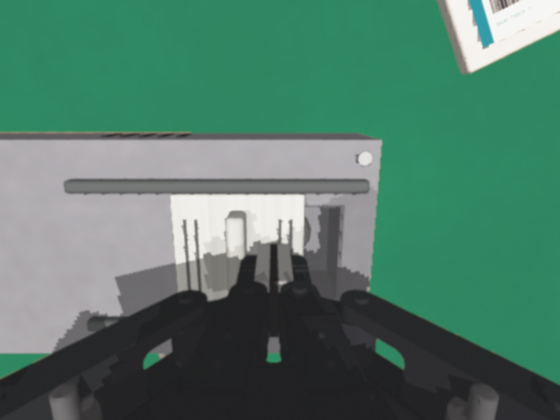

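>>> arm_command:
  targets: "0 -4 0 0 0 0 0; 0 -8 0 0 0 0 0; 0 -12 0 0 0 0 0; 0 -16 0 0 0 0 0; 0 -20 0 0 0 0 0; 0 -24 0 0 0 0 0; 0 -28 0 0 0 0 0; 0 -31 0 0 0 0 0; 0 -34 0 0 0 0 0; 0 -36 0 0 0 0 0"

```text
time: 4.25
tool_pos: [0.5196, -0.2068, 0.0593]
tcp_rot: [3.125, -0.323, 0.001]
wrist_force: [-0.2, -1.8, 3.5]
width: -0.005
```

Run:
```python
from h import *
go([.5051,-.2765,.06])
p,d=bot.read_camera("wrist"); cv2.imwrite("pics/w4.png",p)
go([.5051,-.2765,.06])
```

```text
t 4.25 pos [ 0.5196 -0.2068  0.0593] xyaw -11.79 tilt [ 5.e-04 -1.e-04 -1.e+00] shift mm [ 0.  71.2 -0.7] F [-0.2  -1.82  3.49] w -0.005
t 4.3 pos [ 0.5196 -0.2066  0.0592] xyaw -11.79 tilt [ 3.e-04  2.e-04 -1.e+00] shift mm [ 0.1 71.4 -0.8] F [ 0.84 -1.49  3.28] w -0.0
```

View pics/w4.png

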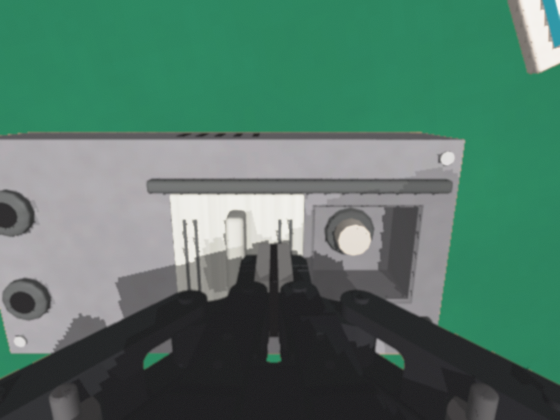

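The well is uncovered: its left edge is at x≈314 and the plate edge at x≈304, with the key at (352,238). I'll finish the last millimetres slowly, lifted slightly.

>>> arm_command:
  targets: "0 -1 -1.5 0 0 0 0; 0 -2 -1.5 0 0 0 0; 0 -3 -1.5 0 0 0 0; 0 -3 -1.5 0 0 0 0"

```text
time: 4.63
tool_pos: [0.5193, -0.2038, 0.0601]
tcp_rot: [-3.124, 0.323, 0.002]
wrist_force: [-0.9, -0.8, 0.2]
width: -0.001
```

>>> arm_command:
  targets: "0 -0.7 0 0 0 0 0; 0 -1.4 0 0 0 0 0; 0 -1.4 0 0 0 0 0"

```text
time: 4.88
tool_pos: [0.5196, -0.2025, 0.0602]
tcp_rot: [-3.125, 0.323, 0.002]
wrist_force: [-0.4, -1.5, 0.7]
width: 0.004
```

>>> arm_command:
  targets: "0 -0.7 0 0 0 0 0; 0 -1.4 0 0 0 0 0; 0 -1.4 0 0 0 0 0"

```text
time: 5.13
tool_pos: [0.5199, -0.2017, 0.0603]
tcp_rot: [3.124, -0.322, -0.002]
wrist_force: [-2.4, -3.4, -1.5]
width: -0.001
```

>>> arm_command:
  targets: "0 -0.7 0 0 0 0 0; 0 -1 0 0 0 0 0; 0 -1 0 0 0 0 0"

```text
time: 5.38
tool_pos: [0.52, -0.2016, 0.0604]
tcp_rot: [3.123, -0.322, -0.002]
wrist_force: [-3.8, -6.7, -1.6]
width: -0.0
```

Run:
```python
from h import *
go([.5051,-.2765,.06])
p,d=bot.read_camera("wrist"); cv2.imwrite("pics/w5.png",p)
go([.5051,-.2765,.06])
```

```text
t 5.3833 pos [ 0.52   -0.2016  0.0604] xyaw -11.76 tilt [-0.0013 -0.0018 -1.    ] shift mm [ 0.7 76.4  0.6] F [-3.78 -6.74 -1.59] w -0.0
t 5.4333 pos [ 0.52   -0.2016  0.0604] xyaw -11.77 tilt [-0.0013 -0.0017 -1.    ] shift mm [ 0.7 76.4  0.5] F [-2.86 -6.72 -2.27] w 0.001
```

View pics/w5.png

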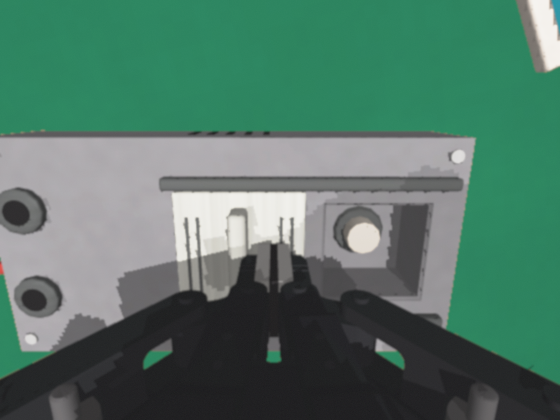

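The cover has reached its stop: the TCP no longer advances and the force rose to about 7 N. I'll back off, rise and go over the well.

>>> arm_command:
  targets: "0 3 0 0 0 0 0; 0 6 -2 0 0 0 0; 0 8 -15 0 0 0 0; 0 20 -30 0 0 0 0; 0 35 -40 0 0 0 0; 0 43 -45 0 0 0 0; 0 47 -45 0 0 0 0; 0 47 -45 0 0 0 0; 0 47 -45 0 0 0 0; 0 47 -45 0 0 0 0"

```text
time: 6.27
tool_pos: [0.5105, -0.2456, 0.1048]
tcp_rot: [-3.124, 0.323, 0.002]
wrist_force: [0.2, 0.2, -0.6]
width: -0.002
```

Run:
```python
from h import *
import pickle
go([.5106,-.2475,.06])
s=bot.read_state()
p,d=bot.read_camera("wrist"); cv2.imwrite("pics/w6.png",p);np.save("pics/w6.npy",d);pickle.dump(s,open("pics/w6.pkl","wb"))
w,ok,st=analyse("w6")
v,u=np.mgrid[0:420,0:560]
reg=ok&(v<255)&(v>90)&(w[...,0]>.4)&(w[...,0]<.64)&(w[...,1]<-.05)&(w[...,1]>-.33)
for nm,lo,hi in(("rib",.0625,.074),("key",.026,.034),("top",.046,.08)):
    m=reg&(w[...,2]>lo)&(w[...,2]<hi)
    print(nm,m.sum(),np.median(w[m],0).round(4),np.median(u[m]),np.median(v[m]),cv2.minAreaRect(w[m][:,:2].astype(np.float32)))
```

```text
t 6.2667 pos [ 0.5105 -0.2456  0.1048] xyaw -11.8 tilt [-0.0014  0.0013 -1.    ] shift mm [ 0.6  1.9 44.8] F [ 0.22  0.21 -0.59] w -0.002
rib 1106 [ 0.5304 -0.1872  0.0681] 165.0 221.0 ((0.5289075374603271, -0.18604622781276703), (0.008678760379552841, 0.0391356386244297), 78.59306335449219)
key 1204 [ 0.5127 -0.2466  0.0303] 276.0 209.0 ((0.5392014384269714, -0.18702054023742676), (0.2092909961938858, 0.07985329627990723), 77.79856872558594)
top 37738 [ 0.547  -0.1805  0.0504] 151.0 184.0 ((0.5404258370399475, -0.18660032749176025), (0.2118747979402542, 0.07627604901790619), 78.15927124023438)
```

View pics/w6.png

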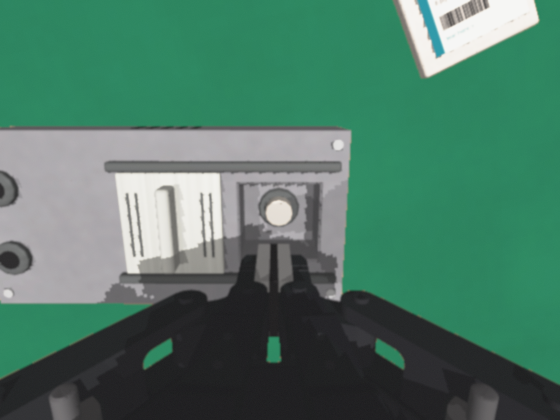

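Run:
```python
from h import *
w,ok,st=analyse("w6")
v,u=np.mgrid[0:420,0:560]
m=ok&((u-279)**2+(v-210)**2<22**2)&(w[...,2]>.027)&(w[...,2]<.033)
n,l,stt,c=cv2.connectedComponentsWithStats(m.astype(np.uint8));k=1+np.argmax(stt[1:,4]);m=l==k
print(stt[k],c[k],w[m].mean(0),cv2.minEnclosingCircle(w[m][:,:2].astype(np.float32)))
p=cv2.imread("pics/w6.png")
cv2.imwrite("pics/w6c.png",cv2.resize(p[150:310,210:350],None,fx=4,fy=4,interpolation=cv2.INTER_CUBIC))
```

```text
[266 199  27  27 543] [278.63167587 211.84714549] [ 0.51102681 -0.24761732  0.02990822] ((0.510573148727417, -0.24753819406032562), 0.008955458179116249)
```

View pics/w6c.png

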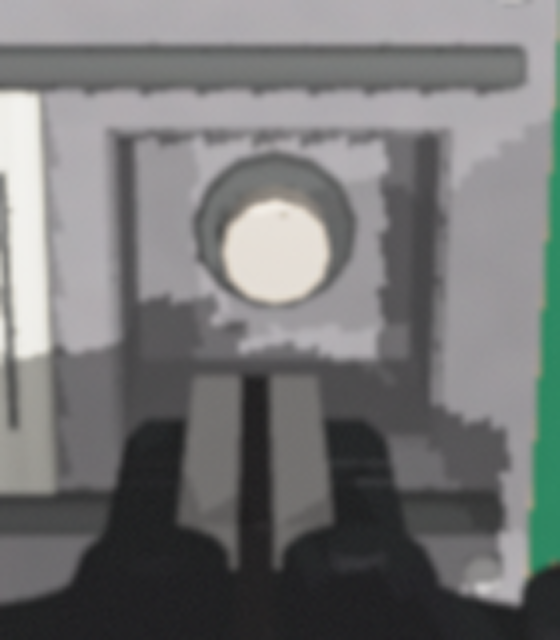

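Run:
```python
from h import *
w,ok,st=analyse("w6")
for v in range(186,232,3): print(v,[int(1000*w[v,u,2]) for u in range(236,326,4)])
go([.5108,-.2476,.036])
```

```text
186 [50, 40, 16, 17, 16, 15, 16, 15, 16, 15, 15, 16, 16, 15, 17, 15, 15, 15, 17, 15, 32, 48, 50]
189 [50, 41, 15, 15, 16, 15, 15, 16, 15, 16, 247, 18, 16, 15, 16, 16, 16, 16, 16, 17, 32, 48, 49]
192 [50, 41, 16, 15, 16, 15, 15, 16, 17, 18, 18, 17, 17, 18, 14, 16, 15, 15, 15, 16, 32, 48, 50]
195 [49, 42, 16, 16, 17, 16, 16, 17, 18, 18, 18, 18, 17, 18, 17, 15, 16, 14, 15, 15, 32, 48, 51]
198 [49, 42, 15, 15, 15, 15, 16, 18, 19, 21, 23, 24, 21, 18, 18, 16, 16, 15, 16, 15, 33, 49, 48]
201 [50, 42, 15, 14, 16, 16, 16, 17, 19, 29, 29, 30, 28, 21, 18, 18, 16, 15, 16, 15, 34, 48, 50]
204 [48, 43, 15, 14, 15, 16, 17, 18, 26, 30, 30, 29, 30, 29, 18, 17, 14, 16, 16, 16, 34, 49, 50]
207 [49, 43, 15, 15, 16, 16, 19, 17, 30, 29, 30, 30, 29, 29, 18, 18, 16, 17, 15, 16, 33, 49, 49]
210 [50, 44, 17, 16, 16, 15, 18, 17, 29, 30, 29, 29, 29, 29, 19, 17, 15, 16, 16, 14, 34, 48, 50]
213 [50, 44, 17, 15, 16, 16, 18, 17, 29, 30, 31, 30, 29, 30, 17, 17, 16, 15, 15, 16, 35, 48, 49]
216 [49, 45, 17, 15, 16, 16, 14, 18, 29, 30, 30, 28, 30, 29, 18, 16, 16, 15, 16, 16, 34, 49, 49]
219 [50, 46, 19, 15, 16, 15, 14, 17, 30, 31, 30, 29, 30, 31, 17, 17, 15, 16, 15, 15, 35, 48, 50]
222 [50, 46, 18, 15, 16, 14, 15, 16, 17, 29, 30, 30, 29, 17, 14, 16, 16, 15, 16, 16, 37, 48, 50]
225 [49, 47, 19, 16, 15, 16, 14, 16, 16, 16, 18, 18, 17, 16, 16, 15, 15, 16, 15, 16, 38, 48, 49]
228 [50, 47, 21, 15, 16, 16, 15, 15, 16, 16, 16, 16, 16, 17, 15, 15, 15, 16, 16, 16, 38, 49, 50]
231 [50, 47, 21, 15, 17, 15, 16, 16, 16, 16, 15, 14, 15, 16, 16, 15, 17, 15, 15, 16, 39, 50, 49]
t 6.3167 pos [ 0.5105 -0.2456  0.1048] xyaw -11.78 tilt [-0.0015  0.0012 -1.    ] shift mm [ 0.8  2.  68.7] F [-0.01  0.   -0.2 ] w -0.002
```

>>> arm_command:
  targets: "0.8 2 15 0 0 0 0; 0.8 2 35 0 0 0 0; 0.8 2 48 0 0 0 0; 0.8 2 56 0 0 0 0; 0.8 2 62 0 0 0 0; 0.8 2 67 0 0 0 0; 0.8 2 68.7 0 0 0 0; 0.8 2 68.7 0 0 0 0; 0.8 2 68.7 0 0 0 0"

```text
time: 7.07
tool_pos: [0.512, -0.2488, 0.0375]
tcp_rot: [3.125, -0.323, 0.001]
wrist_force: [-0.0, -0.7, 0.6]
width: 0.002
```

```bash
python3 -c "
from h import *
go([.5108,-.2476,.022])"
```

```text
t 7.0667 pos [ 0.512  -0.2488  0.0375] xyaw -11.8 tilt [ 9.e-04 -5.e-04 -1.e+00] shift mm [-1.4 -1.  15.5] F [-0.05 -0.74  0.57] w 0.002
```

>>> arm_command:
  targets: "-1 -1 2 0 0 0 0; -1 -1 4 0 0 0 0; -1 -1 6 0 0 0 0; -1 -1 8 0 0 0 0; -1 -1 10 0 0 0 0; -1 -1 12 0 0 0 0; -1 -1 13 0 0 0 0; -1 -1 14 0 0 0 0; -1 -1 14 0 0 0 0"

```text
time: 7.82
tool_pos: [0.5109, -0.2475, 0.0231]
tcp_rot: [3.125, -0.323, 0.0]
wrist_force: [-1.2, 0.2, 4.1]
width: -0.002
```

>>> arm_command:
  targets: "0 0 0.7 0 0 0 0; 0 0 1.4 0 0 0 0; 0 0 1.4 0 0 0 0"

```text
time: 8.07
tool_pos: [0.5109, -0.2475, 0.022]
tcp_rot: [3.125, -0.323, 0.0]
wrist_force: [-1.4, 0.8, 5.9]
width: -0.001
```

Near the bottom now. I'll go a little further until the force rises clearly, then hold.

>>> arm_command:
  targets: "0 0 0.6 0 0 0 0; 0 0 1.2 0 0 0 0; 0 0 1.2 0 0 0 0"

```text
time: 8.32
tool_pos: [0.5109, -0.2475, 0.0218]
tcp_rot: [3.125, -0.323, 0.0]
wrist_force: [-3.8, 3.1, 12.7]
width: 0.003
```

>>> arm_command:
  targets: "0 0 0.5 0 0 0 0; 0 0 0.8 0 0 0 0; 0 0 0.8 0 0 0 0"

```text
time: 8.57
tool_pos: [0.5109, -0.2476, 0.0217]
tcp_rot: [3.125, -0.323, -0.0]
wrist_force: [-5.8, 2.6, 17.8]
width: -0.004
```

The key has bottomed: z is fixed at 21.7 mm while the force climbs to 18 N. I'll ease slightly and hold for about 1.6 s.

>>> arm_command:
  targets: "0 0 -0.5 0 0 0 0; 0 0 -0.5 0 0 0 0; 0 0 -0.5 0 0 0 0; 0 0 -0.5 0 0 0 0; 0 0 -0.5 0 0 0 0; 0 0 -0.5 0 0 0 0; 0 0 -0.5 0 0 0 0; 0 0 -0.5 0 0 0 0; 0 0 -0.5 0 0 0 0; 0 0 -0.5 0 0 0 0"

```text
time: 9.4
tool_pos: [0.5109, -0.2475, 0.0218]
tcp_rot: [3.125, -0.323, 0.0]
wrist_force: [-4.7, 2.5, 14.1]
width: -0.004
```

>>> arm_command:
  targets: "0 0 0 0 0 0 0; 0 0 0 0 0 0 0; 0 0 0 0 0 0 0; 0 0 0 0 0 0 0; 0 0 0 0 0 0 0; 0 0 0 0 0 0 0; 0 0 0 0 0 0 0; 0 0 0 0 0 0 0; 0 0 0 0 0 0 0; 0 0 0 0 0 0 0"

```text
time: 10.23
tool_pos: [0.5109, -0.2475, 0.0218]
tcp_rot: [3.125, -0.323, 0.0]
wrist_force: [-4.5, 2.1, 14.3]
width: -0.001
```

>>> arm_command:
  targets: "0 0 -4 0 0 0 0; 0 0 -8 0 0 0 0; 0 0 -14 0 0 0 0; 0 0 -26 0 0 0 0; 0 0 -45 0 0 0 0; 0 0 -65 0 0 0 0; 0 0 -78 0 0 0 0; 0 0 -83 0 0 0 0; 0 0 -83 0 0 0 0; 0 0 -83 0 0 0 0"

```text
time: 11.07
tool_pos: [0.5105, -0.2473, 0.1029]
tcp_rot: [3.125, -0.323, 0.0]
wrist_force: [0.6, -0.5, -0.9]
width: -0.002
```

Run:
```python
from h import *
import pickle
go([.5274,-.164,.105])
s=bot.read_state()
p,d=bot.read_camera("wrist"); cv2.imwrite("pics/w7.png",p);np.save("pics/w7.npy",d);pickle.dump(s,open("pics/w7.pkl","wb"))
w,ok,st=analyse("w7")
v,u=np.mgrid[0:420,0:560]
m=ok&((u-279)**2+(v-210)**2<28**2)&(w[...,2]>.0205)&(w[...,2]<.036)
n,l,stt,c=cv2.connectedComponentsWithStats(m.astype(np.uint8));k=1+np.argmax(stt[1:,4]);m=l==k
print("key",stt[k],c[k],np.median(w[m],0))
```

```text
t 11.0667 pos [ 0.5105 -0.2473  0.1029] xyaw -11.8 tilt [ 0. -0. -1.] shift mm [ -0.5 -85.   -2.1] F [ 0.64 -0.52 -0.92] w -0.002
key [263 198  27  29 619] [275.95799677 212.22455574] [ 0.51181831 -0.24777852  0.02980464]
```

View pics/w7.png

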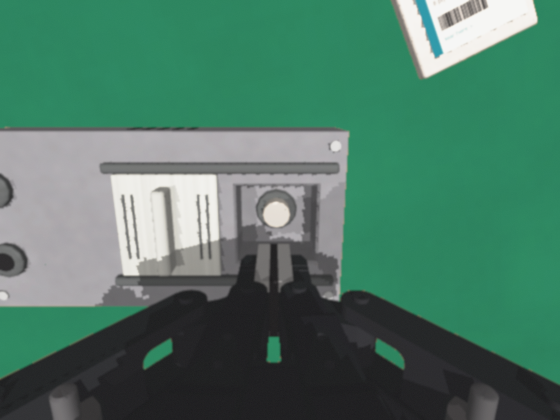

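The key is back up, its face at z≈29.8 mm, and the box hasn't moved. Next I'll go over the rib to its +y side.

>>> arm_command:
  targets: "0 -15 0 0 0 0 0; 0 -40 0 0 0 0 0; 0 -65 0 0 0 0 0; 0 -85 0 0 0 0 0; 0 -94 0 0 0 0 0; 0 -96 8 0 0 0 0; 0 -96 20 0 0 0 0; 0 -96 32 0 0 0 0; 0 -96 39 0 0 0 0; 0 -96 42 0 0 0 0"

```text
time: 11.95
tool_pos: [0.5282, -0.1537, 0.0582]
tcp_rot: [-3.124, 0.325, 0.007]
wrist_force: [0.1, 0.4, -0.2]
width: 0.002
```

>>> arm_command:
  targets: "0 0 0 0 0 0 0; 0 0 0 0 0 0 0"

```text
time: 12.12
tool_pos: [0.53, -0.154, 0.0606]
tcp_rot: [-3.125, 0.324, 0.001]
wrist_force: [0.1, 0.1, 0.2]
width: -0.0
```

Run:
```python
from h import *
go([.5108,-.2476,.0605])
p,d=bot.read_camera("wrist"); cv2.imwrite("pics/w8.png",p)
```

```text
t 12.1167 pos [ 0.53   -0.154   0.0606] xyaw -11.85 tilt [-8.e-04  2.e-04 -1.e+00] shift mm [ 0.4 95.6  0.1] F [0.1  0.08 0.17] w -0.0
```

View pics/w8.png

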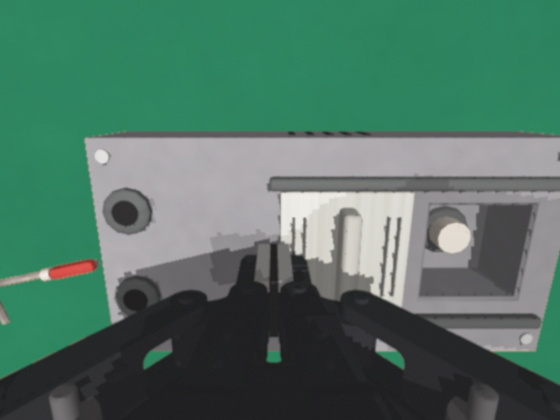

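The fingertips, at (272,265), are left of the rib at (350,250), clear of it and of the outlets. Now I'll push it shut.

>>> arm_command:
  targets: "0 3 0 0 0 0 0; 0 6 0 0 0 0 0; 0 9 0 0 0 0 0; 0 12 0 0 0 0 0; 0 15 0 0 0 0 0; 0 19 0 0 0 0 0; 0 23 0 0 0 0 0; 0 27 0 0 0 0 0; 0 31 0 0 0 0 0; 0 35 0 0 0 0 0"

```text
time: 13.0
tool_pos: [0.5232, -0.188, 0.0612]
tcp_rot: [-3.125, 0.323, -0.0]
wrist_force: [-0.5, 2.6, 1.5]
width: 0.003
```

>>> arm_command:
  targets: "0 4 0 0 0 0 0; 0 8 0 0 0 0 0; 0 12 0 0 0 0 0; 0 16 0 0 0 0 0; 0 20 0 0 0 0 0; 0 24 0 0 0 0 0; 0 28 0 0 0 0 0; 0 32 0 0 0 0 0; 0 35 0 0 0 0 0; 0 37 0 0 0 0 0"

```text
time: 13.83
tool_pos: [0.5155, -0.2244, 0.0611]
tcp_rot: [3.125, -0.323, 0.0]
wrist_force: [1.0, 1.4, 2.1]
width: -0.001
```

Run:
```python
from h import *
go([.5108+.0171*.2045,-.2476+.0171*.979,.0605])
```

```text
t 13.8333 pos [ 0.5155 -0.2244  0.0611] xyaw -11.81 tilt [ 1.e-04 -1.e-04 -1.e+00] shift mm [0.1 6.6 0.6] F [0.97 1.45 2.12] w -0.001
```

>>> arm_command:
  targets: "0 1 0 0 0 0 0; 0 2 0 0 0 0 0; 0 3 0 0 0 0 0; 0 4 0 0 0 0 0; 0 5 0 0 0 0 0; 0 5 0 0 0 0 0"

```text
time: 14.33
tool_pos: [0.5146, -0.229, 0.0611]
tcp_rot: [3.125, -0.323, 0.0]
wrist_force: [0.4, 1.7, 1.6]
width: 0.002
```

>>> arm_command:
  targets: "0 0.7 0 0 0 0 0; 0 1.4 0 0 0 0 0; 0 1.4 0 0 0 0 0"

```text
time: 14.58
tool_pos: [0.5143, -0.2303, 0.0611]
tcp_rot: [3.125, -0.323, 0.0]
wrist_force: [1.4, 1.6, 0.8]
width: 0.001
```

>>> arm_command:
  targets: "0 0.6 0 0 0 0 0; 0 1.2 0 0 0 0 0; 0 1.2 0 0 0 0 0"

```text
time: 14.83
tool_pos: [0.5141, -0.2315, 0.0611]
tcp_rot: [3.125, -0.323, 0.0]
wrist_force: [1.3, 2.9, 2.4]
width: -0.004
```

>>> arm_command:
  targets: "0 0.6 0 0 0 0 0; 0 1.0 0 0 0 0 0; 0 1.0 0 0 0 0 0"

```text
time: 15.08
tool_pos: [0.5139, -0.2324, 0.0611]
tcp_rot: [3.125, -0.323, 0.0]
wrist_force: [0.5, 2.6, 1.5]
width: 0.001
```

>>> arm_command:
  targets: "0 0.6 0 0 0 0 0; 0 1.0 0 0 0 0 0; 0 1.0 0 0 0 0 0"

```text
time: 15.33
tool_pos: [0.5136, -0.2334, 0.0611]
tcp_rot: [3.125, -0.323, -0.0]
wrist_force: [1.3, 2.0, 2.5]
width: 0.003
```

Run:
```python
from h import *
go([.5108,-.2476,.0605])
p,d=bot.read_camera("wrist"); cv2.imwrite("pics/w9.png",p)
```

```text
t 15.3333 pos [ 0.5136 -0.2334  0.0611] xyaw -11.8 tilt [-0. -0. -1.] shift mm [ 0.1 14.5  0.6] F [1.35 2.03 2.46] w 0.003
```

View pics/w9.png

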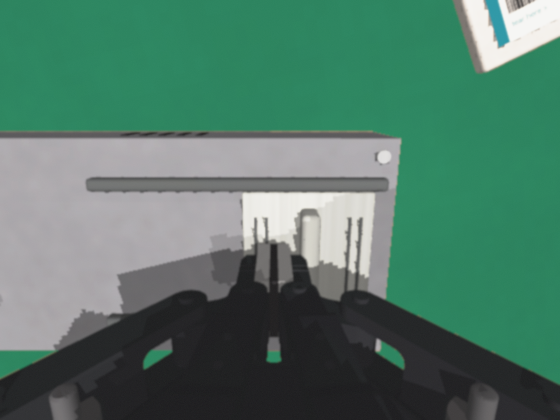

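The plate edge at x≈375 is 22 px from the box edge at x≈397, the same as in the shut starting picture. I'll creep on until the force shows the stop.

>>> arm_command:
  targets: "0 0.4 0 0 0 0 0; 0 0.8 0 0 0 0 0; 0 0.8 0 0 0 0 0"

```text
time: 15.63
tool_pos: [0.5136, -0.2338, 0.0611]
tcp_rot: [-3.124, 0.323, -0.0]
wrist_force: [1.9, 3.3, 3.1]
width: 0.003
```

>>> arm_command:
  targets: "0 0.4 0 0 0 0 0; 0 0.8 0 0 0 0 0; 0 0.8 0 0 0 0 0"

```text
time: 15.88
tool_pos: [0.5135, -0.234, 0.0611]
tcp_rot: [-3.123, 0.323, -0.0]
wrist_force: [1.8, 5.9, 2.2]
width: -0.001
```

>>> arm_command:
  targets: "0 0.3 0 0 0 0 0; 0 0.6 0 0 0 0 0; 0 0.6 0 0 0 0 0"

```text
time: 16.13
tool_pos: [0.5135, -0.2341, 0.0611]
tcp_rot: [-3.123, 0.324, -0.0]
wrist_force: [2.1, 8.0, 3.0]
width: 0.001
```

>>> arm_command:
  targets: "0 -2 0 0 0 0 0; 0 -5 -2 0 0 0 0; 0 -6 -12 0 0 0 0; 0 -6 -35 0 0 0 0; 0 -3 -65 0 0 0 0; 0 5 -95 0 0 0 0; 0 12 -120 0 0 0 0; 0 14 -130 0 0 0 0; 0 14 -130 0 0 0 0; 0 14 -130 0 0 0 0"

```text
time: 16.97
tool_pos: [0.5101, -0.2493, 0.1911]
tcp_rot: [3.125, -0.324, 0.001]
wrist_force: [-0.7, 0.1, -0.4]
width: -0.001
```

Run:
```python
from h import *
import pickle
go([.5108,-.2476,.19])
s=bot.read_state()
p,d=bot.read_camera("wrist"); cv2.imwrite("pics/w10.png",p);np.save("pics/w10.npy",d);pickle.dump(s,open("pics/w10.pkl","wb"))
v,u=np.mgrid[0:420,0:560]
for tag in("w1","w10"):
    w,ok,st=analyse(tag)
    reg=ok&(v<248)&(u<335)&(v>100)&(u>30)
    for nm,lo,hi in(("top",.044,.08),("rib",.0625,.074)):
        m=reg&(w[...,2]>lo)&(w[...,2]<hi)&((u>200)|(nm=="top"))
        print(tag,nm,m.sum(),cv2.minAreaRect(w[m][:,:2].astype(np.float32)))
t,d=bot.read_camera("top");cv2.imwrite("pics/top1.png",t)
t0=cv2.imread("pics/top0.png")
```

```text
t 16.9667 pos [ 0.5101 -0.2493  0.1911] xyaw -11.83 tilt [ 3.e-04 -3.e-04 -1.e+00] shift mm [ 0.3 -1.8  1.1] F [-0.69  0.09 -0.42] w -0.001
w1 top 32709 ((0.5258417129516602, -0.1788669228553772), (0.22084252536296844, 0.10825973749160767), 78.173583984375)
w1 rib 605 ((0.5110566020011902, -0.24706584215164185), (0.007322823163121939, 0.049318578094244), 77.9917984008789)
w10 top 32116 ((0.5261337161064148, -0.1789531707763672), (0.22100727260112762, 0.10724681615829468), 78.15849304199219)
w10 rib 607 ((0.5109681487083435, -0.2476397603750229), (0.00795453879982233, 0.049223802983760834), 78.37235260009766)
```

View pics/w10.png

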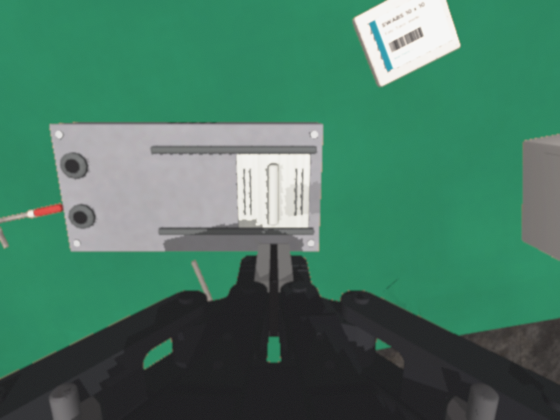

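View pics/top1.png

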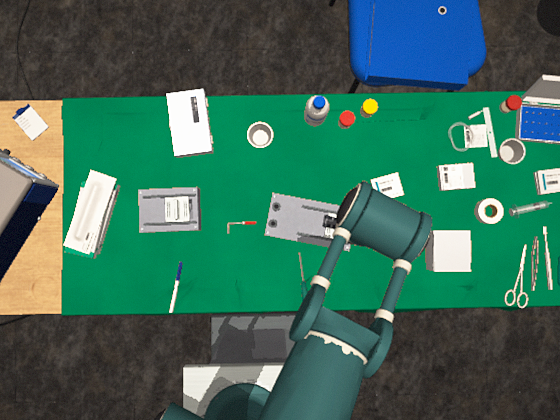

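The box is within 0.3 mm of where it stood, and the rib is over the key position I measured, so the cover is shut. The other things look unmoved and the arm is clear.

```bash
python3 -c "
from workcell import bot
print(bot.finish_job())"
```

```text
the job is handed in; nothing more can be done
None
```

I reset the long box and handed the job in at about 17 s of the 51 s allowed; the hand-in reports no verdict.

- **Cover open:** I pushed the cover open with the shut fingertips until it met its stop, at about 7 N.
- **Key press:** I pressed the key to the bottom. The tip held at 21.8 mm above the table under about 14 N for some 1.7 s. Afterwards the key face was back up at 29.8 mm.
- **Cover shut:** I pushed the cover back until it met its stop, at about 8 N.

**Last checks:**
- The rib was at (0.5110, -0.2476), within 0.3 mm of the key's measured centre.
- The box had moved by no more than 0.3 mm.
- The short box and the other things looked unmoved in the final pictures. The arm hid part of the top view, including part of the green-handled driver.
- The arm was clear of everything, with the fingertips about 12 cm above the cover.

**One disagreement:** the shut stop came about 3 mm further along than I had predicted from the earlier contact. The closing force and the final picture both agree that the cover is fully shut.

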